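Rock a seized heating block out of a dry block heater and hold it clear

ROBOT

A 6-joint arm with a two-finger parallel gripper is mounted at the origin on the work surface. World frame = base frame: x ahead of the robot, y to its left, z up, the work surface at z = 0. Lengths are in mm, angles in rad, forces in N, time in s.
With the tool pointing down it reaches from about 300 to 875 mm from the base axis. Payload 4.2 kg.
Tool frame: the origin (TCP) lies at the very end of the fingers, on their centre line; the grasp point (between the pads) lies 19 mm behind it; z points along the fingers, y is the line along which they close (so a half turn about z gives the same grasp; the last joint's range is limited). The gripper opens to 85 mm and grips with 20 to 120 N. Pads are 22 mm wide; open, the fingers measure 114 mm over their backs; the gripper's body (76 mm by 85 mm) begins 54 mm behind the grasp point. The pads swing forward as they close: fully open they stand 13 mm farther back than shut.
Start: joints at [1.187, 0.32, 1.565, -0, 1.257, -0.02], TCP at [204.604, 537.381, 231.338] pointing down, gripper open.
Joint ranges: [-3.11, 3.11], [-0.84, 2.01], [0.21, 2.61], [-1.34, 4.49], [0.05, 2.63], [-2.56, 2.56]. Speed limits (rad/s): [2.57, 2.57, 3.14, 3.14, 3.14, 3.14].

INTERFACE

Orientations are given as a unit quaternion [x, y, z, w].
In Python, from workcell import robot gives the robot as it stands. Calls block until the motion is done:
- robot.move_to(position, orientation): joint-space move of the TCP to a pose.
- robot.movel(position, ori=None, vel=150, contact_N=None): straight line of the TCP; ori=None keeps the orientation; vel is the mean speed in mm/s. With contact_N (N) it stops when the force on the tool has changed by that much, and returns True; else False.
- robot.move_joints(angles): joint-space move.
- robot.gripper_to(opening, force=None): opening from 0.0 (shut) to 1.0 (fully open); force is the grip in N (None keeps the last); returns when the fingers have stopped.
- robot.sleep(seconds).
- robot.inverse_kinematics(position, orientation): joint angles nearest the present ones, or None.
- robot.get_state(): the state.
- robot.read_camera(name): name is "scene" or "side" or "wrist"; returns a dict with "img" (420x560x3 uint8, red, green, blue), "z_map" (420x560 float32, mm along the optical axis (not along the pixel's ray), 0 where there is no reading), "fx", "fy", "cx", "cy" (pixels), "world_to_cam" (4x4, takes a point from world to camera coordinates); the wrist camera has in their place "mount" (4x4, takes a point from camera to tool coordinates, whose origin is the TCP and whose axes are the flange's). Camera axes: x right, y up, looking along -z (the intrinsics and any distortion apply to the point x, -y, -z); pixel columns grow to the right and rows downward; lengths in mm; the calibration is good to about 2 mm. A picture is of the moment at which its call begins: read the wrist's pose just before it.
A pose or a line that the arm cannot do raises robot.Unreachable and nothing moves.
- robot.sign_off(): hands the job in; it is judged then, once.
Trained networks look in a picture, given as the dict that the camera call returned (one of the last four; its "shot" number tells which), for a name from the list of things; names that differ only in an ending like _2 or _b are one class to them, and where a whole thing is asked for, a point or a joint stands for the part that bears it (a point fixed in the world has none). Each returns a list of dicts, best first, with "score" (0 to 1); they miss things now and then, are a little off and sometimes report something else, mostly with a low value. They report only what shows in the picture. A call takes as long as a camera call.
- robot.spot_in(picture, query): "bbox" ([centre column, centre row, width, height] in pixels, round what is visible of it).
- robot.regions_of(picture, query): "region" (420x560 bool, what is visible of it) and "bbox" ([centre column, centre row, width, height] in pixels, round what is visible of it).
- robot.place_of(picture, query): "at" ([column, row] in pixels: a listed point, or the origin of a listed thing).
The state is a dict: "clock": time; "joints": joint angles; "dq": joint speeds; "effort": joint torques, N m; "tool_pos": TCP position; "tcp_rot": TCP orientation; "force": force on the tool from outside, world axes, zero at the start; "moment": the same for the moment, N m; "finger_gap": opening from 0.0 (shut) to 1.0 (fully open); "grasp_force": force on a finger pad.
Only numpy, scipy, OpenCV 4.12 (cv2) and the standard library are available. Lean on these libraries where they do the work, as an engineer would, in place of code of your own. Each camera call takes 0.05 s, during which the arm holds its last target. There are 200 camera calls.

TASK

Slide the lock on the dry block heater's deck to the left as far as it goes, then take the seized aluminium block by its T-handle and rock it left and right, easing it up a little with each swing, until it comes free. Finish still gripping it: hanging still just clear above its well, a finger's breadth or two of air under it, carried by the gripper alone, so that the well can be inspected. The heater only stands on rubber feet and a straight pull would pick it up: do not lift, tip or drag it, leave the lock open and leave the things around in place.

Things in the scene. Friction and masses are not known exactly. Their poses are not given: they have to be found in the camera images.
- heater: Dry block heater: white box 240 deep (x) x 260 wide (y) x 82 mm high, about 3 kg, loose on four rubber feet (x +-100, y +-115 mm). Origin: centre of its underside, on the bench. x points from its sloping control front (facing the robot, turned up to 20 deg) to its back, y to its left, z up. Flat deck 82 mm up, from x -90 to +120 mm. A straight pull of 25 to 35 N on the block picks it up.
- well (a point): Centre of the mouth of the well in the deck: heater frame x +30, y 0, z +82 mm, axes as the heater's. The well is 93 (x) x 56 (y) mm, 52 mm deep. In its left and right walls a bowed spring strip presses on the block's flank along a line 30 mm below the deck (about 37 N each; their friction together holds the block with 40 to 50 N).
- lock (a joint): Slide lock on the deck in front of the well: travel in m, 0 = locked (right end), 0.040 = fully open (left end stop). Moves along the heater's +y, drags with about 2 N, stays where it is left, starts at 0 to 0.010. Below about 0.030 its flat steel tongue lies over the block's front edge and keeps it in.
- lock_grip (a point): On the axis of the lock's upright black grip, 24 mm above the deck, 10 mm below the grip's top. The grip is 20 (x) x 14 (y) mm and 29 mm high, with free deck 35 mm to either side; it stands 90 mm in front of the T-handle's axis (heater frame x -60 mm). Axes as the heater's.
- block: The seized aluminium block with T-handle: 90 (x) x 50 (y) x 52 mm, about 0.55 kg. Origin: centre of its underside, seated 30 mm above the bench (52 mm below the deck, top flush); axes then as the heater's. 3 mm of play each side: it can lean 0.1 rad left or right. Leaning tips it about one strip and the other flank slides up. Risen 22 mm it is past the strips and free; at 52 mm out of the well.
- bar (a point): Middle of the T-handle's cross bar: round steel, 12 mm thick, 60 mm long along the block's x, on a 10 mm stem; 127 mm above the block's underside, 75 mm above the deck when seated, 105 mm above the strips' line. Pushed 8 mm left, then right of upright (10 to 15 N) under a light upward pull (about 10 N), the block climbs 2 to 4 mm a swing.
- vial: Capped glass vial, 23 mm thick and 44 mm tall, standing on the heater's deck near its right back corner. Bystander. Origin: centre of its underside.
- spare_block: Spare aluminium block without handle, 90 x 50 x 52 mm, on the bench beside the heater. Bystander. Origin: centre of its underside.
- petri_dish: Closed clear dish, 94 mm across, 16 mm high, on the bench beside the heater. Bystander. Origin: centre of its underside.
- knife_box: Small box, black with a clear lid, 60 x 45 x 33 mm, on the bench beside the heater. Bystander. Origin: centre of its underside.
- tweezers: Steel tweezers, 130 x 14 x 7 mm, lying along x on the left edge of the heater's deck. Bystander. Origin: under their middle.
- resin_bottle: Amber bottle, 52 mm thick, 110 mm tall, on the bench off the heater's right front corner. Bystander. Origin: centre of its underside.

How it is judged:
By the outcome, as a careful person would: the job done as asked, in the order asked, and still so for the second after the job is handed in, while the arm keeps its last pose, push and grip.
It also fails if it takes over 58 s, if anything falls off the work surface, if the arm or the gripper's body presses on something with over 40 N, if the wrist force passes 120 N, or if a joint passes its speed limit or range.

## Working session

There is one attempt and no reset: what is moved stays moved. The work goes in short steps, each a Python script; the robot and the scene stay as the last script left them, time stands still between calls to the robot, and variables do not carry over. Pictures are saved under pics/ and viewed, at most 10 in all, crops included, and the job is handed in when it is done.

```bash
mkdir -p pics; ls
cat > h.py <<'E'
import numpy as np, cv2
from workcell import robot
from scipy.spatial.transform import Rotation as R
def w2c(p):
    if "world_to_cam" in p: return np.array(p["world_to_cam"])
def cam2world(p,pts):
    return (np.linalg.inv(w2c(p))@np.c_[pts,np.ones(len(pts))].T).T[:,:3]
def unproj(p,u,v,z):
    u,v,z=map(np.asarray,(u,v,z))
    return cam2world(p,np.c_[(u-p["cx"])/p["fx"]*z,-(v-p["cy"])/p["fy"]*z,-z])
def onplane(p,u,v,h):
    a=unproj(p,[u],[v],[1.])[0];b=unproj(p,[u],[v],[1000.])[0]
    return a+(b-a)*(h-a[2])/(b[2]-a[2])
def save(p,n): cv2.imwrite(f"pics/{n}.png",p["img"][:,:,::-1])
E
python3 - <<'E'
from h import *
for n in ("scene","side"):
    p=robot.read_camera(n); save(p,n+"0")
    print(n,[k for k in p], p["fx"],p["cx"],cam2world(p,[[0,0,0]]))
    for q in ("heater","well","lock_grip","bar","block","vial","tweezers","resin_bottle","spare_block","petri_dish","knife_box"):
        r=robot.place_of(p,q)
        for d in r[:2]:
            u,v=d["at"]; z=p["z_map"][int(np.clip(v,0,419)),int(np.clip(u,0,559))]
            print(q,np.round(d["at"],1),round(d["score"],2),np.round(unproj(p,[u],[v],[z])[0]) if z>0 else 0)
print(robot.get_state())
E
```

```text
pics
workcell.py
scene ['img', 'z_map', 'fx', 'fy', 'cx', 'cy', 'world_to_cam', 'shot'] 399.99093861972096 274.65557798653083 [[1053.63548934 -293.00999282  703.67869649]]
heater [222.2 260.5] 0.85 [ 592. -109.   81.]
well [228.7 243. ] 0.7 [566. -79.  89.]
lock_grip [203. 212.] 0.97 [479. -91. 111.]
bar [226.2 219.6] 0.89 [570. -81. 162.]
block [233.7 260.7] 0.96 [604. -90.  80.]
vial [194.1 282.7] 0.72 [ 624. -181.  102.]
tweezers [264.9 225.9] 0.8 [562.   9.  84.]
resin_bottle [ 95.1 289.5] 0.75 [ 471. -340.   20.]
spare_block [137.3 334.2] 0.97 [ 633. -303.   52.]
spare_block [233.4 261.7] 0.24 [608. -92.  83.]
petri_dish [306.4 219.6] 0.95 [543. 138.  14.]
knife_box [267.3 196. ] 0.76 [438.  94.  31.]
side ['img', 'z_map', 'fx', 'fy', 'cx', 'cy', 'world_to_cam', 'shot'] 543.1169417911397 278.1219673325386 [[ 253.34588448 -765.4056027  1092.42136297]]
heater [289.9 287.9] 0.7 [ 512. -132.   81.]
well [301.1 262.7] 0.77 [558. -83.  93.]
lock_grip [266.  267.8] 0.68 [472. -87. 117.]
bar [304.4 243.6] 0.7 [562. -86. 164.]
bar [294.3 401.1] 0.45 [ 433. -368.   57.]
block [299.9 279.3
[... 413 characters left out ...]
1.2, 'joints': array([ 1.18701161e+00,  3.19610971e-01,  1.56444171e+00, -1.38415349e-05,
        1.25741373e+00, -1.99962755e-02]), 'dq': array([ 1.13189981e-03,  4.41435811e-05, -1.87317765e-03, -2.63143098e-03,
       -7.39467199e-04, -1.67875800e-03]), 'effort': array([-3.08736230e-05, -4.15427005e+01, -2.34424925e+01,  1.20443440e-05,
        1.55606915e-05, -2.16875299e-05]), 'tool_pos': array([204.61044652, 537.40441627, 231.35430766]), 'tcp_rot': array([1.80890768e-01, 9.83503191e-01, 6.05193281e-05, 1.91073634e-05]), 'force': array([ 0.14229764, -0.06342226, -0.80190222]), 'moment': array([-0.02870607,  0.02401688, -0.0496482 ]), 'grasp_force': 0.0, 'finger_gap': 0.9967259642897318}
```

Run:
```python
from h import *
C=[]
for n in ("scene","side"):
    p=robot.read_camera(n)
    np.savez(n+".npz",**p)
    vv,uu=np.mgrid[:420,:560]; m=p["z_map"]>0
    P=unproj(p,uu[m],vv[m],p["z_map"][m])
    def sel(lo,hi,x=(400,720),y=(-260,100)): return P[(P[:,2]>lo)&(P[:,2]<hi)&(P[:,0]>x[0])&(P[:,0]<x[1])&(P[:,1]>y[0])&(P[:,1]<y[1])]
    D=sel(79,85); r=cv2.minAreaRect(D[:,:2].astype(np.float32)); print(n,"deck",len(D),r, np.median(D[:,2]))
    B=sel(150,168,(500,640),(-160,-20)); r=cv2.minAreaRect(B[:,:2].astype(np.float32)); print("bar",len(B),r,B.mean(0),np.percentile(B[:,2],[5,50,95]))
    G=sel(108,125,(430,520),(-140,-40)); r=cv2.minAreaRect(G[:,:2].astype(np.float32)); print("grip",len(G),r,G.mean(0),G.min(0),G.max(0),np.percentile(G[:,2],[5,50,95]))
    C.append(cv2.resize(p["img"][150:400,60:400] if n=="scene" else p["img"][170:420,170:400],None,fx=1,fy=1))
cv2.imwrite("pics/a.png",cv2.resize(np.hstack(C),None,fx=1.4,fy=1.4,interpolation=cv2.INTER_CUBIC)[:,:,::-1])
```

```text
scene deck 8638 ((544.3269653320312, -81.89750671386719), (215.95394897460938, 261.3585205078125), 8.38031005859375) 81.30233668502399
bar 177 ((560.7463989257812, -80.69081115722656), (62.20807647705078, 11.294591903686523), 8.340269088745117) [564.64010043 -81.21570136 159.96160665] [153.8472583  160.77937877 162.92644688]
grip 58 ((472.3086853027344, -85.9810562133789), (20.76112174987793, 13.479341506958008), 12.624940872192383) [473.40208958 -86.58534616 113.61175581] [462.02599831 -93.6966565  108.33285434] [482.79951861 -78.06450374 116.59519981] [109.12562764 114.26758529 116.27803553]
side deck 6457 ((540.9791870117188, -82.0318603515625), (223.06289672851562, 263.5413513183594), 8.157508850097656) 82.34858753379797
bar 146 ((561.0778198242188, -79.8412094116211), (61.343265533447266, 15.222542762756348), 7.896026611328125) [559.96685604 -80.88152685 160.74217142] [155.25139596 161.39506364 164.92097501]
grip 62 ((471.0243225097656, -86.8061294555664), (17.062849044799805, 20.19198989868164), 71.75166320800781) [470.30834521 -86.82619404 115.10751212] [460.25769645 -95.22616667 108.01611051] [482.36248189 -77.69251831 119.82894254] [109.82983566 115.58277698 118.77951224]
```

View pics/a.png

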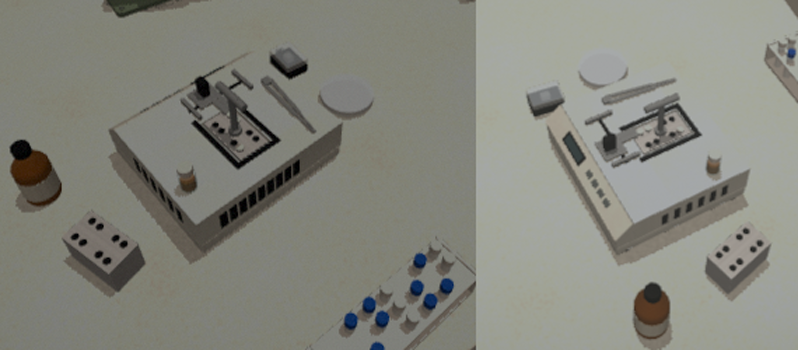

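```bash
cat >> h.py <<'E'
YAW=np.radians(8.25); X=np.array([np.cos(YAW),np.sin(YAW),0]); Y=np.array([-X[1],X[0],0]); Z=np.array([0,0,1.])
LOCK=np.array([471.7,-86.4,0]); BAR=np.array([560.9,-80.4,157.])
def rot(flip,tilt=0):   # tilt about heater X (positive: leans right)
    y=Y*flip; Rm=np.c_[np.cross(y,-Z),y,-Z]
    return (R.from_rotvec(X*tilt)*R.from_matrix(Rm)).as_quat()
E
python3 - <<'E'
from h import *
for f in (1,-1):
    print(f,robot.inverse_kinematics(list(LOCK+Z*200),list(rot(f))),robot.inverse_kinematics(list(BAR-19*Z),list(rot(f,.08))))
E
```

```text
1 [-2.05142341e-01  1.94044094e-01  1.82297449e+00 -4.44089210e-16
  1.12457407e+00 -1.91992833e+00] [-0.20489405  0.39295235  1.70543246  0.08561764  1.0721502  -1.96173326]
-1 [-2.05142341e-01  1.94044094e-01  1.82297449e+00 -4.44089210e-16
  1.12457407e+00  1.22166432e+00] [-0.20489405  0.39295235  1.70543246  0.08561764  1.0721502   1.1798594 ]
```

Run:
```python
from h import *
q=list(rot(-1))
robot.move_to(list(LOCK+Z*190),q); robot.gripper_to(0.45,20)
print(robot.get_state()["clock"])
print(robot.movel(list(LOCK+Z*91),vel=120,contact_N=8))
robot.gripper_to(0,20)
s=robot.get_state(); print(s["clock"],s["tool_pos"],s["force"],s["finger_gap"],s["grasp_force"])
p0=s["tool_pos"]
print(robot.movel(list(p0+Y*43),vel=30,contact_N=7))
s=robot.get_state(); d=s["tool_pos"]-p0; print(s["clock"],d@X,d@Y,d@Z,s["force"]@Y,s["force"])
p=robot.read_camera("scene"); np.savez("s2.npz",**p); save(p,"s2")
p=robot.read_camera("wrist"); save(p,"w2")
```

```text
4.2417
False
5.55 [472.1907541  -86.34736459  91.78691621] [0.53782749 1.32106738 4.26452773] 0.1557775746630786 25.92574417591095
True
6.725 -0.07104850495440679 38.483887552438105 0.005964460562665863 -0.50364632954749 [-0.0714368  -0.51927072  1.46535514]
```

Run:
```python
from h import *
p0=robot.get_state()["tool_pos"]
c=robot.movel(list(p0+Y*6),vel=15,contact_N=6)
s=robot.get_state(); d=s["tool_pos"]-p0; print(c,s["clock"],d@Y,s["force"]@Y,s["finger_gap"],s["tool_pos"])
p=robot.read_camera("scene"); save(p,"s3"); np.savez("s3.npz",**p)
cv2.imwrite("pics/b.png",cv2.resize(p["img"][150:350,120:360],None,fx=3,fy=3,interpolation=cv2.INTER_CUBIC)[:,:,::-1])
```

```text
True 7.0667 0.00321249220862031 -1.735735468664897 0.15806542807677107 [466.62318079 -48.2626506   91.79867081]
```

View pics/b.png

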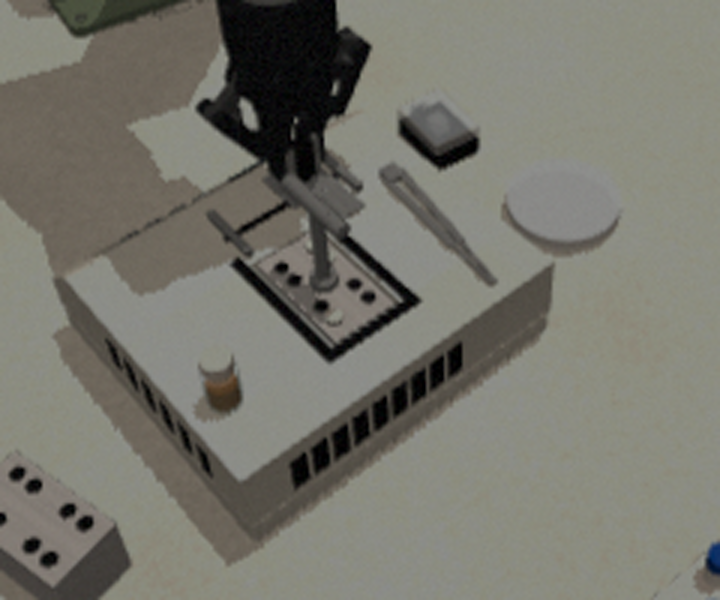

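Run:
```python
from h import *
robot.gripper_to(0.4,60)
t=robot.get_state()["tool_pos"]; robot.movel(list(t+Z*105),vel=200)
p=robot.read_camera("scene"); np.savez("s4.npz",**p)
vv,uu=np.mgrid[:420,:560]; m=p["z_map"]>0
P=unproj(p,uu[m],vv[m],p["z_map"][m])
def sel(lo,hi,x=(400,720),y=(-260,100)): return P[(P[:,2]>lo)&(P[:,2]<hi)&(P[:,0]>x[0])&(P[:,0]<x[1])&(P[:,1]>y[0])&(P[:,1]<y[1])]
print(cv2.minAreaRect(sel(79,85)[:,:2].astype(np.float32)))
print(cv2.minAreaRect(sel(150,168,(500,640),(-160,-20))[:,:2].astype(np.float32)))
g=sel(108,125,(430,520),(-110,-10));print(cv2.minAreaRect(g[:,:2].astype(np.float32)))
robot.move_to(list(BAR+Z*40),list(rot(-1))); 
print(robot.movel(list(BAR-18*Z),vel=120,contact_N=8))
s0=robot.get_state()
robot.gripper_to(0,80); robot.sleep(.2)
s=robot.get_state(); print(s["clock"],s["tool_pos"]-(BAR-18*Z),s0["force"],s["force"],s["finger_gap"],s["grasp_force"])
# stiffness probe: tiny raise
t=s["tool_pos"]; robot.movel(list(t+Z*0.5),vel=10); s=robot.get_state(); print(s["clock"],s["tool_pos"]-t,s["force"])
```

```text
((544.502197265625, -82.08186340332031), (215.68661499023438, 261.6885681152344), 8.298898696899414)
((561.7816162109375, -80.51850128173828), (59.86933135986328, 11.507147789001465), 9.653806686401367)
((466.36566162109375, -50.340858459472656), (22.197851181030273, 13.497029304504395), 9.68256950378418)
False
9.8417 [0.56329705 0.36063489 1.47963271] [-0.25515607  0.36845977 -0.5374876 ] [-0.79090098  2.01778996  6.81095802] 0.11309402002738168 78.08667540550232
10.2 [-0.13269191  0.03945388  0.12534468] [-0.05802946  1.19491963 -2.72211498]
```

```bash
cat > swing.py <<'E'
from h import *
import sys, json
n=int(sys.argv[1]); d=int(sys.argv[2]); PULL=float(sys.argv[3]); AMP=float(sys.argv[4])
s=robot.get_state(); B0=BAR+Z
def bar(s): return s["tool_pos"]+R.from_quat(s["tcp_rot"]).apply([0,0,-19])
try: dy,cz=json.load(open("cmd.json"))
except Exception: dy,cz=0.,float(s["tool_pos"][2]+19-B0[2])
def go(dy,cz,vel):
    th=-np.clip(dy,-9,9)/(105+max(cz,0))
    q=rot(-1,th); pos=B0+Y*dy+Z*cz+R.from_quat(q).apply([0,0,19])
    robot.movel(list(pos),list(q),vel=vel)
for i in range(n):
    for k in range(8):
        s=robot.get_state(); b=bar(s)-B0; fy=s["force"]@Y; fz=s["force"][2]
        if k and (d*(b@Y)>=AMP or -d*fy>17): break
        rem=AMP-d*(b@Y); dy+=d*min(6,max(2,rem)); 
        if abs(dy)>14: dy=14*d
        cz+=np.clip((PULL+fz)/5*.7,-2,1.5)
        go(dy,cz,40)
        if -robot.get_state()["force"][2]>22: cz-=1.5; go(dy,cz,40)
    s=robot.get_state(); b=bar(s)-B0
    print("d%+d k%d t%.1f y%.1f x%.1f z%.2f F(x%.1f y%.1f z%.1f) cmd %.1f %.1f gap %.3f"%(d,k,s["clock"],b@Y,b@X,b[2],s["force"]@X,s["force"]@Y,s["force"][2],dy,cz,s["finger_gap"]))
    d=-d
    json.dump([dy,cz],open("cmd.json","w"))
    if b[2]>float(sys.argv[5]): break
E
python3 swing.py 3 1 10 8 20
```

```text
d+1 k3 t11.0 y9.1 x-0.0 z2.88 F(x2.3 y-5.4 z-8.4) cmd 10.6 3.6 gap 0.108
d-1 k5 t12.3 y-8.8 x-0.6 z5.95 F(x2.7 y9.5 z-8.4) cmd -11.5 7.2 gap 0.108
d+1 k5 t13.6 y9.2 x-0.2 z9.06 F(x-0.7 y-7.1 z-8.2) cmd 10.8 9.2 gap 0.108
```

```bash
python3 swing.py 3 -1 10 8 18
python3 - <<'E'
from h import *
p=robot.read_camera("scene"); np.savez("s5.npz",**p)
vv,uu=np.mgrid[:420,:560]; m=p["z_map"]>0
P=unproj(p,uu[m],vv[m],p["z_map"][m])
D=P[(P[:,2]>79)&(P[:,2]<85)&(P[:,0]>400)&(P[:,0]<720)&(P[:,1]>-260)&(P[:,1]<100)]
print(cv2.minAreaRect(D[:,:2].astype(np.float32)),np.median(D[:,2]))
cv2.imwrite("pics/c.png",cv2.resize(p["img"][150:350,120:360],None,fx=3,fy=3,interpolation=cv2.INTER_CUBIC)[:,:,::-1])
E
```

```text
d-1 k5 t15.0 y-8.9 x-0.4 z12.18 F(x1.0 y7.7 z-6.9) cmd -11.2 12.9 gap 0.107
d+1 k5 t16.3 y9.5 x0.0 z15.15 F(x0.2 y-6.6 z-7.4) cmd 10.8 15.1 gap 0.109
d-1 k5 t17.6 y-8.9 x-0.3 z18.22 F(x0.9 y6.3 z-6.8) cmd -11.2 19.0 gap 0.113
((544.6610717773438, -82.15350341796875), (215.70167541503906, 261.270263671875), 8.42347240447998) 81.31575534075216
```

View pics/c.png

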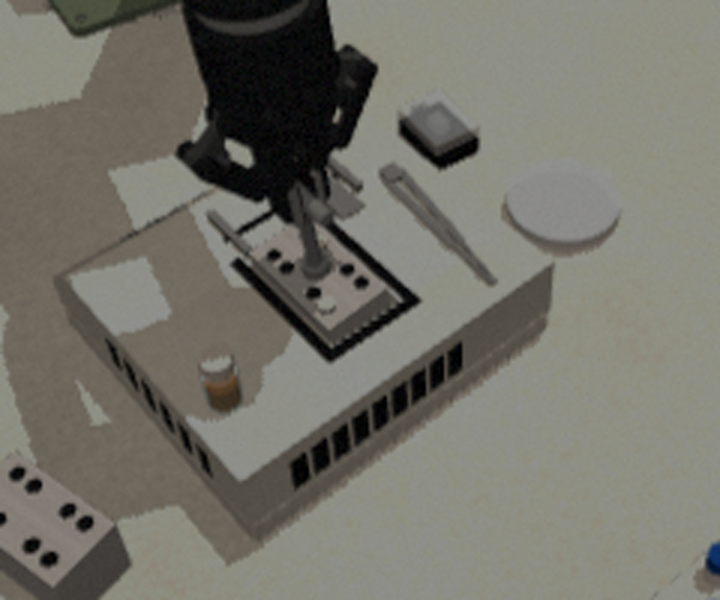

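```bash
python3 swing.py 3 1 9 8 24
```

```text
d+1 k4 t18.8 y8.0 x0.1 z20.78 F(x0.0 y-4.6 z-5.9) cmd 8.8 20.7 gap 0.107
d-1 k3 t19.6 y-9.0 x0.6 z24.14 F(x0.4 y-1.2 z3.5) cmd -8.1 23.3 gap 0.109
```

Run:
```python
from h import *
q=list(rot(-1)); base=BAR-18*Z
def st(l):
    s=robot.get_state(); d=s["tool_pos"]-base; F=s["force"]; print(l,"t%.1f"%s["clock"],np.round([d@X,d@Y,d@Z],2),"F",np.round([F@X,F@Y,F@Z],1),"gap %.3f"%s["finger_gap"]); return s
robot.movel(list(base+Z*26),q,vel=30); st("centre")
for z in (32,40,50):
    c=robot.movel(list(base+Z*z),q,vel=30,contact_N=10); s=st(c)
    if c: break
p=robot.read_camera("scene"); np.savez("s6.npz",**p)
cv2.imwrite("pics/d.png",cv2.resize(p["img"][130:330,120:360],None,fx=3,fy=3,interpolation=cv2.INTER_CUBIC)[:,:,::-1])
```

```text
centre t20.0 [ 0.38  0.36 26.55] F [1.  0.1 1.9] gap 0.109
False t20.3 [-0.47 -0.26 31.38] F [-0.3 -0.6 -6.1] gap 0.113
False t20.7 [ 0.08 -0.06 40.26] F [-0.8 -0.1 -4.3] gap 0.112
False t21.2 [ 7.000e-02 -1.000e-02  5.022e+01] F [ 0.  -0.9 -4.9] gap 0.113
```

View pics/d.png

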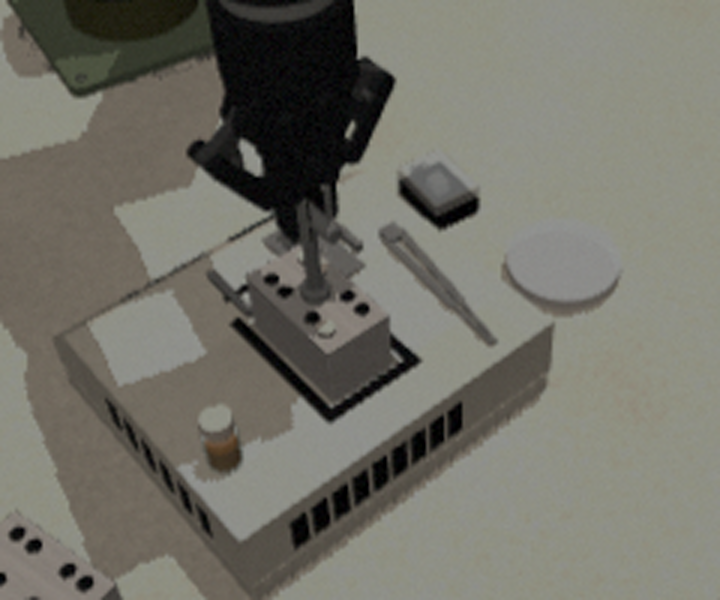

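Run:
```python
from h import *
base=BAR-18*Z
def meas(p):
    vv,uu=np.mgrid[:420,:560]; m=p["z_map"]>0
    P=unproj(p,uu[m],vv[m],p["z_map"][m]); r=P-(BAR*[1,1,0])
    k=(abs(r@X)<38)&(abs(r@Y)<20)&(P[:,2]>100)&(P[:,2]<170)
    h,e=np.histogram(P[k,2],np.arange(100,171,2)); i=h.argmax(); T=P[k&(P[:,2]>e[i]-4)&(P[:,2]<e[i]+6)]
    A=np.c_[(T-BAR)@X,(T-BAR)@Y,np.ones(len(T))]; c=np.linalg.lstsq(A,T[:,2],rcond=None)[0]
    D=P[(P[:,2]>79)&(P[:,2]<85)&(P[:,0]>400)&(P[:,0]<720)&(P[:,1]>-260)&(P[:,1]<100)]
    print("top",e[i],np.median(T[:,2]),"tilt",c[:2],"deck",np.median(D[:,2]),cv2.minAreaRect(D[:,:2].astype(np.float32)))
    g=P[(P[:,2]>108)&(P[:,2]<118)&(P[:,0]>440)&(P[:,0]<495)&(P[:,1]>-75)&(P[:,1]<-25)]; print("grip",np.median(g,0))
    return np.median(T[:,2])
t=meas(robot.read_camera("scene")); z0=robot.get_state()["tool_pos"]
robot.movel(list(z0+Z*min(156-t,40)),list(rot(-1)),vel=30); robot.sleep(.6)
p=robot.read_camera("scene"); meas(p); s=robot.get_state(); print(s["clock"],s["tool_pos"]-base,s["force"],s["finger_gap"])
side=robot.read_camera("side")
cv2.imwrite("pics/e.png",cv2.resize(np.hstack([p["img"][110:330,110:370],side["img"][130:350,200:400]]),None,fx=1.7,fy=1.7,interpolation=cv2.INTER_CUBIC)[:,:,::-1])
```

```text
top 130 130.37752070626152 tilt [-0.00179582 -0.00936381] deck 81.3275157350015 ((544.623291015625, -82.24302673339844), (216.1598358154297, 261.2984924316406), 8.354290008544922)
grip [nan nan nan]
top 154 155.67122118438556 tilt [ 0.00218176 -0.00188399] deck 81.28867578584214 ((544.5673828125, -81.98025512695312), (216.53076171875, 261.36358642578125), 8.446528434753418)
grip [465.73199645 -56.07066217 113.83437227]
22.975 [-1.26833395e-01 -6.84390811e-03  7.55227270e+01] [ 0.1094402  -0.33428944 -4.9450547 ] 0.10854983416758045
  return _methods._mean(a, axis=axis, dtype=dtype,
  ret = um.true_divide(
```

View pics/e.png

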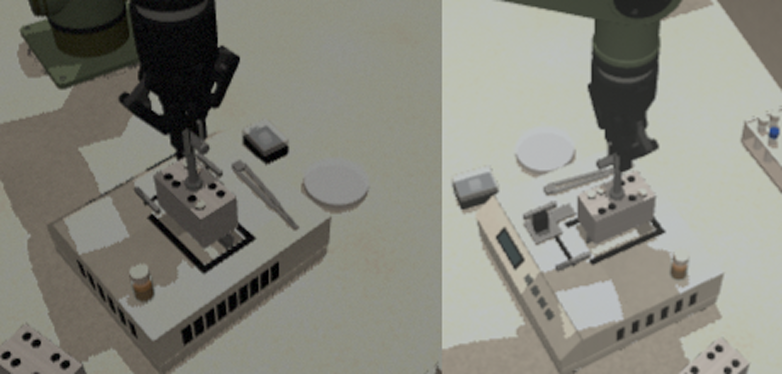

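Run:
```python
from h import *
p=robot.read_camera("side"); vv,uu=np.mgrid[:420,:560]; m=p["z_map"]>0
P=unproj(p,uu[m],vv[m],p["z_map"][m])
g=P[(P[:,2]>108)&(P[:,2]<122)&(P[:,0]>440)&(P[:,0]<495)&(P[:,1]>-110)&(P[:,1]<-20)]
c=np.array(cv2.minAreaRect(g[:,:2].astype(np.float32))[0]); d=c-[471.0,-86.8]; print(len(g),c,d@X[:2],d@Y[:2])
if d@Y[:2]>34: print(robot.sign_off())
```

```text
59 [464.91387939 -49.10507202] -0.6141936461480483 38.178151153438826
the job is handed in; nothing more can be done
None
```

The lock is fully open: it slid about 38 mm to its left stop. I rocked the block free, and it now hangs still in the gripper about 22 mm above its well. The heater hasn't moved, nothing around it looks disturbed in the pictures, and the job was handed in at about 23 s.

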